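# Stamp the order slip squarely and put the stamp back

### The arm

A 6-joint arm with a two-finger parallel gripper is mounted at the origin on a cart in front of the work surface, level with it; the furniture and walls round the work are solid. World frame = base frame: x ahead of the robot, y to its left, z up, the work surface at z = 0. Lengths are in m, angles in rad, forces in N, time in s.
With the tool pointing down it reaches from about 0.375 to 0.975 m from the base axis. Payload 3.8 kg.
Tool frame: the origin (TCP) lies between the finger pads; the fingertips stand 17 mm ahead of it and the grasp point (between the pads) lies 2 mm behind it; z points along the fingers, y is the line along which they close (so a half turn about z gives the same grasp; the last joint's range is limited). The gripper opens to 85 mm and grips with 20 to 120 N. Pads are 22 mm wide; open, the fingers measure 114 mm over their backs; the gripper's body (76 mm by 85 mm) begins 54 mm behind the grasp point. The pads swing forward as they close: fully open they stand 13 mm farther back than shut.
Start: joints at [1.3, 0.264, 1.604, -0, 1.274, -0.037], TCP at [0.156, 0.657, 0.223] pointing down, gripper open.
Joint ranges: [-2.63, 2.63], [-0.94, 2.18], [0.31, 2.57], [-1.31, 4.45], [0, 2.66], [-2.55, 2.55]. Speed limits (rad/s): [2.57, 2.57, 3.14, 3.14, 3.14, 3.14].

### API

Orientations are given as a rotation vector (axis times angle).
In Python, from workcell import bot gives the robot as it stands.
- The arm moves only by the tool play_rows, never from a script. Its argument "steps" is one flat list of numbers, 4 for each row, row after row: the shift along the tool's x, y, z in m, then the turn about the tool's z in rad. A call has 1 to 10 rows; each row is the pose to reach, as a shift and turn from the pose commanded when the call began, along the tool's axes at that moment; what a row does not reach only later rows make up. A row lasts 1/8 s, in which the tool goes at most 62.5 mm and 10.7 degrees, less where a joint would pass 70% of its speed; a pose out of reach is approached as far as the arm can. A call with a gripper value outside its range is refused whole. "jaw" is the closure in counts, from 0 (fully open) to 255 (shut), set as the call begins (left out, the last holds). The fingers move at their own pace and stop on an object; "grip_force" is the grip in N (left out, the last holds). Time passes only in rows, so rows that repeat a pose let the fingers close. It gives the time, the measured TCP pose, the force, the opening and the grip force at its end, in the units of the state.
- bot.read_state(): the state, without advancing time (a new reading comes with each control period).
- bot.read_camera(name): name is "side" or "top"; returns a dict with "pixels" (420x560x3 uint8, blue, green, red), "mtx" (3x3 intrinsics, pixels), "R" (3x3) and "t" (3): a world point X has camera coordinates R X + t. Camera axes: x right, y down, z forward; pixel columns grow to the right and rows downward; lengths in m; the calibration is good to about 2 mm. A picture is of the moment at which its call begins. There is no depth.
- bot.finish_job(): hands the job in; it is judged then, once.
The state is a dict: "time": time; "q": joint angles; "joint_vel": joint speeds; "joint_torque": joint torques, N m; "tool_pos": TCP position; "tcp_rot": TCP orientation; "wrist_force": force on the tool from outside, world axes, zero at the start; "torque": the same for the moment, N m; "width": opening from 0.0 (shut) to 1.0 (fully open); "grip_force": force on a finger pad.
Only numpy, scipy, OpenCV 4.12 (cv2) and the standard library are available. Lean on these libraries where they do the work, as an engineer would, in place of code of your own. Each camera call takes 0.05 s, during which the arm holds its last target. There are 200 camera calls.

### The job

Take the hand stamp out of its wooden stand and press it, square and flat on the sloping pad of order slips, inside the printed frame and in line with it, with a firm even push of about 12 newtons (over 20 spoils the print), held still for about a second. Lift it straight off without smearing, and stand it upright in its stand again, leaving everything else on the worktop as it is.

Things in the scene. Friction and masses are not known exactly. Their poses are not given: they have to be found in the camera images.
- stamp_grip (a point): centre of the hand stamp's handle, 65 mm above its printing face along z, which points from the face up the handle. The stamp stands upright in its stand. Pale wooden handle 34 mm (x) by 22 mm (y), from 32 to 98 mm above the face (grip across the 22 mm); below it a thin steel neck and a pale wooden block 32 (x) x 24 (y) mm with the dark rubber printing face. About 0.12 kg.
- stamp_face (a point): centre of the stamp's printing face, which is its underside, 30 mm (x) by 22 mm (y); same axes as the handle. The print looks the same turned by half a turn.
- field (a point): point on the sloping steel plate of the slip desk, under the white pad, exactly beneath the centre of the frame printed on the pad in thin dark lines, 44 mm (x) by 34 mm (y); the stamp's 30 mm side goes along x. z is the normal out of the plate and pad, x runs up the slope, y across. The unloaded pad's top lies 7 to 24 mm from this point along z, as slips are used up: this is not measured.
- desk: the whole slip desk, a fixed steel wedge with the pad of slips on it; origin on the worktop under the plate's centre, x (level) towards its high side, away from the robot.
- pocket (a point): centre of the floor of the pocket in the stamp's stand, a dark wooden block 84 x 74 mm, fixed to the worktop. The pocket is 38 mm (x) x 30 mm (y) and 15 mm deep, its floor 7 mm above the worktop, its rim 22 mm above it; the stamp's 32 x 24 mm block stands in it, x along x.
- stamp: the hand stamp; origin at the centre of its printing face, axes as for stamp_face.
- salt_shaker: bystander: salt shaker, 44 mm across, 90 mm high; origin at its foot.
- sauce_cup: bystander: small steel cup, 68 mm across, 59 mm high; origin at its foot.
- flour_shaker: bystander: steel shaker with a pierced top, 69 mm across, 102 mm high; origin at its foot.
- desk_plate: the desk's sloping plate, 160 mm (x) x 140 mm (y), 0.25 rad down towards its low side, with a 7 mm front lip and a 31 mm back stop; origin at its centre, 12 mm up-slope of field, same axes. The pad, 130 (x) x 110 (y) mm, lies centred on it, parallel to it, and gives about 1 mm for every 8 N. A print comes out well at 8 to 16 N; over 20 N spoils it; pressing outside the frame or not flat smears it.
Mind the look-alikes: they are no part of the job. Of the things like the stamp, leave any that is purple or red; of the rest the larger one is meant.

How it is judged:
By the outcome, as a careful person would: the job done as asked, in the order asked, and still so for the second after the job is handed in, with the robot touching nothing.
It also fails if it takes over 56 s, if anything falls off the work surface, if the arm or the gripper's body presses on something with over 40 N, if the wrist force passes 120 N, or if a joint passes its speed limit or range.

## Working session

There is one attempt and no reset: what is moved stays moved. The work goes in short steps, Python scripts to look and compute and a tool call to move; the robot and the scene stay as the last step left them, time stands still between calls to the robot, and variables do not carry over. Pictures are saved under pics/ and viewed, at most 10 in all, crops included, and the job is handed in when it is done.

Besides the shell and the picture viewer there is one more tool, called as name(argument=value, ...) on one line, values as JSON. play_rows: Moves the arm, as the interface text tells. Its arguments: {"type":"object","properties":{"steps":{"type":"array"},"jaw":{"type":"number"},"grip_force":{"type":"number"}},"required":["steps"]}

```bash
ls; mkdir -p pics; python3 - <<'E'
from workcell import bot
import cv2,numpy as np
print(bot.read_state())
for n in("top","side"):
    c=bot.read_camera(n);cv2.imwrite(f"pics/{n}0.png",c["pixels"]);print(n,c["mtx"].tolist(),c["R"].tolist(),c["t"].tolist(), -np.array(c["R"]).T@c["t"])
E
```

```text
pics
{'time': 0.0, 'q': array([ 1.30008806e+00,  2.64783107e-01,  1.60541260e+00, -3.72539934e-06,
        1.27371073e+00, -3.69096584e-02]), 'joint_vel': array([ 1.49660507e-03,  6.69209069e-05, -5.31127918e-05, -1.98794414e-03,
       -8.78026445e-04, -4.94987904e-05]), 'joint_torque': array([ 3.43681877e-04, -5.15124714e+01, -3.67302239e+01,  1.06697262e-04,
        1.31706076e-02, -1.28326469e-06]), 'tool_pos': array([0.15618245, 0.65588678, 0.22172104]), 'tcp_rot': array([-0.36637124, -3.11980105,  0.00359203]), 'wrist_force': array([0.06176558, 0.03646525, 0.61287453]), 'torque': array([-0.03211789, -0.04036099,  0.03421275]), 'grip_force': 0.0, 'width': 1.000631881118806}
top [[422.46421484644344, 0.0, 277.75341784797234], [0.0, 422.46421484644344, 212.92923268982872], [0.0, 0.0, 1.0]] [[0.0154765456441641, -0.9995966188795588, -0.023813358844950346], [-0.9903379625182948, -0.012042027941881448, -0.1381510389326107], [0.13780855027913494, 0.02572137413905439, -0.9901248478764493]] [0.0748787489127687, 0.5641993308191992, 0.8412586366296843] [0.44165652 0.06000432 0.91267892]
side [[493.5161032177485, 0.0, 273.4681599346549], [0.0, 493.5161032177485, 205.34750290144186], [0.0, 0.0, 1.0]] [[0.9999838886124104, -0.004507272675179797, -0.003450653363313511], [-0.005017994087284951, -0.4177210071759605, -0.9085614893331331], [0.0026537239762534524, 0.9085641665050038, -0.41773689457854346]] [-0.556311826398291, 0.1189629742970119, 0.8994235093714804] [ 0.554513   -0.76999809  0.48188792]
```

View pics/top0.png

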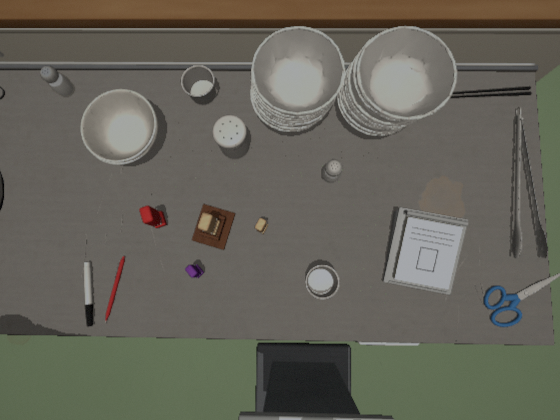

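View pics/side0.png

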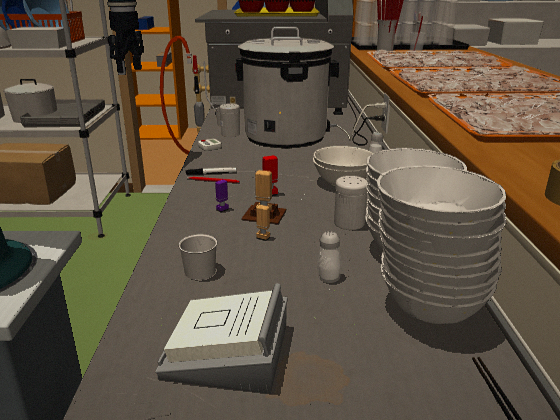

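The top view has the stamp in its stand at about (210,224), with a smaller pale look-alike at (262,224) and red and purple ones nearby. The desk is at (427,250) with its frame at (427,260). In the side view the stamp is at (264,190) and the frame at (212,319). I'll enlarge these areas.

```bash
python3 - <<'E'
import cv2,numpy as np
t=cv2.imread("pics/top0.png");s=cv2.imread("pics/side0.png")
f=lambda im,x,y,w,h,k:cv2.resize(im[y:y+h,x:x+w],(w*k,h*k),interpolation=cv2.INTER_CUBIC)
a=f(t,180,195,66,60,6)   # 396x360
b=f(t,380,200,100,100,4) # 400x400
c=f(s,150,280,150,110,4) # 600x440
d=f(s,230,160,65,85,6) #390x510
def put(l,name):
    H=max(i.shape[0] for i in l);cv2.imwrite(name,np.hstack([cv2.copyMakeBorder(i,0,H-i.shape[0],0,0,0) for i in l]))
put([a,d],"pics/c1.png");put([b,f(t,180,195,66,60,1)],"pics/x.png")
b=f(t,385,205,85,90,4);c=f(s,155,285,140,100,3)
put([b,c],"pics/c2.png")
E
```

```text
(no output)
```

View pics/c1.png

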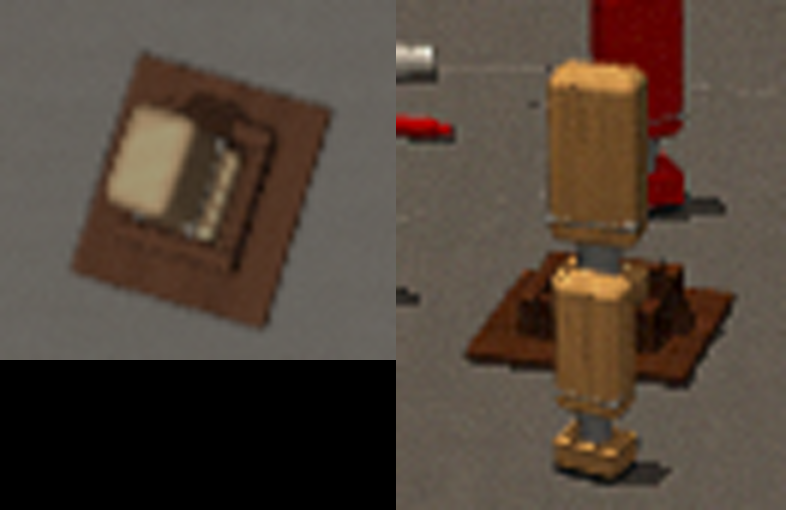

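View pics/c2.png

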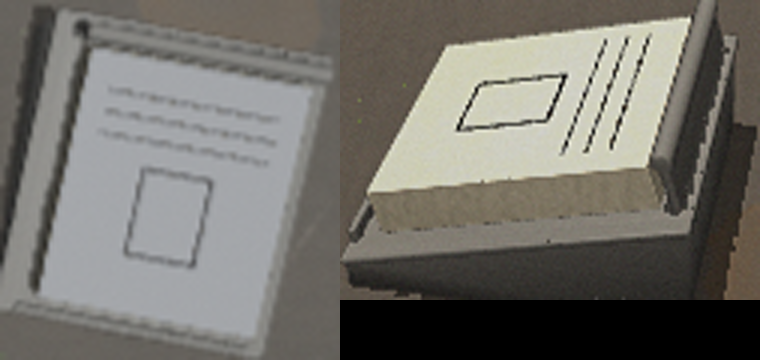

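Crop 1 shows the stand base's corners and the handle top, whose long side runs roughly along world x. Crop 2 shows the frame and pad corners clearly in both views. Next I fit poses to these corners.

```bash
cat > h.py <<'E'
import numpy as np
from scipy.spatial.transform import Rotation as Ro
from scipy.optimize import least_squares
K={"top":(np.array([[422.464,0,277.753],[0,422.464,212.929],[0,0,1]]),np.array([[0.0154765456441641,-0.9995966188795588,-0.023813358844950346],[-0.9903379625182948,-0.012042027941881448,-0.1381510389326107],[0.13780855027913494,0.02572137413905439,-0.9901248478764493]]),np.array([0.0748787489127687,0.5641993308191992,0.8412586366296843])),
"side":(np.array([[493.516,0,273.468],[0,493.516,205.3475],[0,0,1]]),np.array([[0.9999838886124104,-0.004507272675179797,-0.003450653363313511],[-0.005017994087284951,-0.4177210071759605,-0.9085614893331331],[0.0026537239762534524,0.9085641665050038,-0.41773689457854346]]),np.array([-0.556311826398291,0.1189629742970119,0.8994235093714804]))}
def proj(n,X):
    k,R,t=K[n];c=(np.atleast_2d(X)@R.T+t)@k.T;return c[:,:2]/c[:,2:]
def crop(p,off,k,sh=0): return (np.array(p,float)-[sh,0]+.5)/k-.5+np.array(off)
E
python3 - <<'E'
from h import *
L=[[22,17],[22,-17],[-22,-17],[-22,17],[77,55],[77,-55],[-53,-55],[-53,55]]
L=np.c_[np.array(L)/1e3,np.zeros(8)]
T=crop([[142,167],[212,182],[193,267],[124,252],[90,48],[322,88],[258,340],[38,295]],(385,205),4)
S=crop([[567,74],[550,122],[458,131],[480,84],[690,17],[650,167],[372,193],[447,45]],(155,285),3,340)
def R(y):return Ro.from_euler('zy',[y,-.25]).as_matrix()
def f(p,w=1): 
    X=L@R(p[3]).T+p[:3]; return np.r_[proj("top",X)-T,proj("side",X)-S].ravel()
for loss in("linear","soft_l1"):
    r=least_squares(f,[.4,-.3,.05,0],loss=loss);print("frame",r.x,R(r.x[3])[:,2]);
print(f(r.x).reshape(-1,2).round(1).tolist())
# stand base, height unknown, and handle top
B=np.array([[42,37],[42,-37],[-42,-37],[-42,37]])/1e3
TB=crop([[142,52],[333,108],[268,328],[70,270]],(180,195),6)
SB=crop([[686,380],[468,357],[735,295]],(230,160),6,396)
H=np.array([[17,11],[17,-11],[-17,-11],[-17,11]])/1e3
TH=crop([[131,103],[196,118],[174,212],[106,197]],(180,195),6)
z=lambda a,h:np.c_[a,np.full(len(a),h)]
def RT(p,a): c,s=np.cos(p[2]),np.sin(p[2]);return z(a[:,:2]@np.array([[c,s],[-s,c]])+p[:2],0)
def g(p):
    X=RT(p,B)+[0,0,p[3]];return np.r_[proj("top",X)-TB,proj("side",X[[1,2,0]])-SB].ravel()
r=least_squares(g,[.45,.15,0,.007]);print("stand",r.x,g(r.x).round(1).reshape(-1,2).tolist())
for hz in(.105,.100):
    q=lambda p:(proj("top",RT(p,H)+[0,0,hz])-TH).ravel()
    r=least_squares(q,[.45,.15,0]);print("handle",r.x,q(r.x).round(1).tolist())
    print("side proj handle crop",((proj("side",np.r_[RT(r.x,H)+[0,0,.105],RT(r.x,H)+[0,0,.039]])-[230,160]+.5)*6-.5+[396,0]).round().tolist())
E
```

```text
frame [ 0.47177831 -0.21754134  0.05646688 -0.16954291] [-0.24740396  0.          0.96891242]
frame [ 0.47168365 -0.2172231   0.0563117  -0.16820523] [-0.24740396  0.          0.96891242]
[[0.6, 0.3], [-0.1, -0.4], [-0.1, -0.4], [0.4, 0.3], [0.6, -0.2], [-2.5, -0.3], [-1.1, -0.4], [0.0, 1.0], [0.1, -0.1], [-0.2, 0.1], [0.3, 0.2], [0.1, -0.2], [1.0, -1.9], [0.2, 1.2], [-1.4, 1.2], [-0.6, -1.3]]
stand [ 0.53714681  0.22260407 -0.26749676  0.00506124] [[-0.2, -0.0], [0.3, -0.1], [-0.3, 0.4], [0.1, 0.5], [0.6, 0.2], [-0.3, -0.4], [0.6, 0.2]]
handle [ 0.53697932  0.22171264 -0.20541791] [0.1, -0.7, 0.2, -0.7, -0.3, 0.7, -0.0, 0.7]
side proj handle crop [[654.0, 66.0], [642.0, 88.0], [548.0, 81.0], [562.0, 60.0], [655.0, 234.0], [643.0, 258.0], [551.0, 251.0], [565.0, 227.0]]
handle [ 0.53756809  0.22271364 -0.20548589] [0.1, -0.6, 0.2, -0.7, -0.3, 0.6, 0.0, 0.7]
side proj handle crop [[656.0, 65.0], [643.0, 87.0], [550.0, 80.0], [564.0, 59.0], [656.0, 233.0], [644.0, 257.0], [553.0, 250.0], [567.0, 226.0]]
```

```bash
python3 - <<'E'
from h import *
L=[[22,17],[22,-17],[-22,-17],[-22,17],[77,55],[77,-55],[-53,-55],[-53,55]]
L=np.c_[np.array(L)/1e3,np.zeros(8)]
T=crop([[142,167],[212,182],[193,267],[124,252],[90,48],[322,88],[258,340],[38,295]],(385,205),4)
S=crop([[567,74],[550,122],[458,131],[480,84],[690,17],[650,167],[372,193],[447,45]],(155,285),3,340)
def R(y):return Ro.from_euler('ZY',[y,-.25]).as_matrix()
for m in(slice(0,8),slice(0,4)):
  def f(p):
    X=L[m]@R(p[3]).T+p[:3]; return np.r_[proj("top",X)-T[m],proj("side",X)-S[m]].ravel()
  r=least_squares(f,[.4,-.3,.05,0],loss="soft_l1");print("frame",r.x,R(r.x[3]).round(4).tolist());
  print(f(r.x).reshape(-1,2).round(1).tolist())
R0=Ro.from_rotvec([-0.36637124,-3.11980105,0.00359203]).as_matrix();print(R0.round(4))
k,Rc,t=K["top"]
c=-Rc.T@t
for px,z in(((262,224),.06),((262,226),.02),((152,215),.09)):
    d=Rc.T@np.linalg.inv(k)@[*px,1];print(c+d*(z-c[2])/d[2])
E
```

```text
frame [ 0.47173588 -0.2174308   0.05617882 -0.1717969 ] [[0.9546, 0.171, -0.2438], [-0.1656, 0.9853, 0.0423], [0.2474, 0.0, 0.9689]]
[[0.6, 0.3], [0.1, -0.3], [0.1, -0.3], [0.4, 0.2], [0.4, -0.4], [-2.0, -0.2], [-0.6, -0.2], [-0.2, 0.7], [0.2, 0.4], [-0.4, -0.2], [0.2, -0.0], [0.3, 0.4], [1.3, -0.6], [-0.2, -0.3], [-1.9, 0.1], [-0.1, 0.2]]
frame [ 0.4715883  -0.21695527  0.05605226 -0.16945078] [[0.955, 0.1686, -0.2439], [-0.1634, 0.9857, 0.0417], [0.2474, -0.0, 0.9689]]
[[0.3, 0.4], [-0.2, -0.3], [-0.2, -0.3], [0.1, 0.3], [0.1, 0.3], [-0.4, -0.4], [0.2, -0.2], [0.2, 0.3]]
[[-9.728e-01  2.317e-01 -6.000e-04]
 [ 2.317e-01  9.728e-01 -2.200e-03]
 [ 1.000e-04 -2.300e-03 -1.000e+00]]
[0.53722428 0.113834   0.06      ]
[0.53742904 0.11627088 0.02      ]
[0.54899291 0.33030279 0.09      ]
```

play_rows(steps=[-0.05,-0.035,0,0,-0.1,-0.07,0,0,-0.15,-0.105,0,0,-0.2,-0.14,0,0,-0.25,-0.175,0,0,-0.3,-0.21,0,0,-0.35,-0.245,0,0,-0.4,-0.28,0,0,-0.44,-0.31,0,0,-0.471,-0.334,0,0], jaw=80, grip_force=20)

```text
time: 1.35
tool_pos: [0.5381, 0.2206, 0.2226]
tcp_rot: [-0.369, -3.119, 0.001]
wrist_force: [-0.3, 0.9, -0.5]
width: 0.685
grip_force: 0.0
```

play_rows(steps=[0,0,0.03,0,0,0,0.06,0])

```text
time: 1.6
tool_pos: [0.5377, 0.2218, 0.1624]
tcp_rot: [0.369, 3.119, 0.0]
wrist_force: [0.3, -0.6, 0.2]
width: 0.689
grip_force: 0.0
```

```bash
python3 - <<'E'
from workcell import bot
from h import *
import cv2
s=bot.read_state();print(s["time"],s["tool_pos"],s["width"],Ro.from_rotvec(s["tcp_rot"]).as_matrix().round(4).tolist())
t=bot.read_camera("top")["pixels"];d=bot.read_camera("side")["pixels"]
f=lambda im,x,y,w,h,k:cv2.resize(im[y:y+h,x:x+w],(w*k,h*k),interpolation=cv2.INTER_CUBIC)
cv2.imwrite("pics/c3.png",np.hstack([f(t,170,180,90,100,4),f(d,220,110,90,100,4)]))
E
```

```text
1.6 [0.53772448 0.22177508 0.1623655 ] 0.6888221092074015 [[-0.9724, 0.2334, 0.0004], [0.2334, 0.9724, 0.0002], [-0.0003, 0.0003, -1.0]]
```

View pics/c3.png

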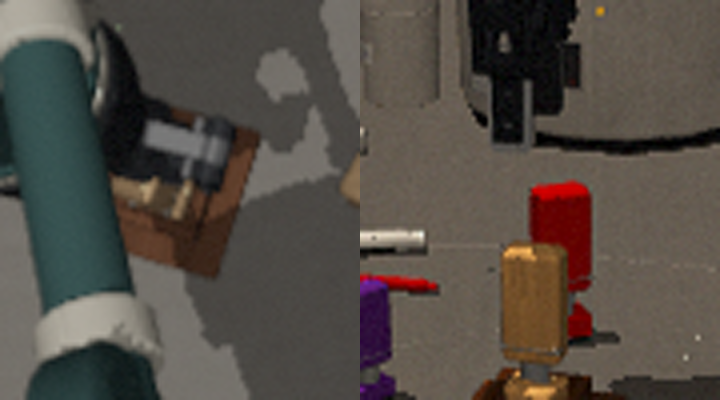

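The top view shows the fingers straddling the handle. In the side view the near finger tip is at about crop (512,150) and the handle at (534,300). I'll check that offset numerically.

```bash
python3 - <<'E'
from h import *
p=np.array([.5377,.2218,.1624]);y=np.array([.2334,.9724,0])
for o in(.029,.035,.042): print(((proj("side",p-y*o-[0,0,.014])-[220,110]+.5)*4-.5+[360,0]).round(1))
print(((proj("side",[[.537,.2217,.105],[.537,.2217,.039]])-[220,110]+.5)*4-.5+[360,0]).round(1))
E
```

```text
[[523.3 189.5]]
[[520.3 193.3]]
[[516.8 197.7]]
[[536.8 249.1]
 [538.2 361.5]]
```

play_rows(steps=[0,0,0.03,0,0,0,0.06,0,0,0,0.085,0,0,0,0.092,0,0,0,0.092,0])

```text
time: 2.33
tool_pos: [0.5374, 0.2228, 0.0716]
tcp_rot: [0.366, 3.12, 0.0]
wrist_force: [0.6, 0.1, 0.2]
width: 0.685
grip_force: 0.0
```

play_rows(steps=[0,0,0,0,0,0,0,0,0,0,0,0,0,0,0,0,0,0,0,0,0,0,0,0], jaw=255, grip_force=25)

```text
time: 3.08
tool_pos: [0.5381, 0.223, 0.0725]
tcp_rot: [0.366, 3.118, 0.002]
wrist_force: [-0.5, -0.4, 6.0]
width: 0.251
grip_force: 26.9
```

play_rows(steps=[0,0,-0.004,0,0,0,-0.007,0,0,0,-0.007,0,0,0,-0.007,0])

```text
time: 3.58
tool_pos: [0.537, 0.2225, 0.0778]
tcp_rot: [-0.366, -3.12, 0.0]
wrist_force: [0.1, -0.7, -0.7]
width: 0.252
grip_force: 26.0
```

play_rows(steps=[0.002,0,0,0,0.004,0,0,0,0.006,0,0,0,0.006,0,0,0])

```text
time: 4.08
tool_pos: [0.532, 0.224, 0.0786]
tcp_rot: [0.366, 3.119, 0.0]
wrist_force: [3.4, -1.7, -0.1]
width: 0.252
grip_force: 26.0
```

play_rows(steps=[0.002,0,0,0,0.004,0,0,0,0.005,0,0,0,0.005,0,0,0])

```text
time: 4.58
tool_pos: [0.5268, 0.2254, 0.0785]
tcp_rot: [0.366, 3.119, 0.001]
wrist_force: [3.6, -1.2, 1.2]
width: 0.251
grip_force: 26.5
```

play_rows(steps=[0.002,0,0,0,0.004,0,0,0,0.006,0,0,0,0.006,0,0,0])

```text
time: 5.08
tool_pos: [0.5204, 0.2267, 0.0781]
tcp_rot: [-0.366, -3.12, -0.0]
wrist_force: [2.9, -0.1, 1.9]
width: 0.253
grip_force: 26.5
```

play_rows(steps=[-0.004,0,0,0,-0.006,0,-0.02,0,-0.006,0,-0.06,0,-0.006,0,-0.1,0,-0.006,0,-0.1,0])

```text
time: 5.7
tool_pos: [0.5275, 0.2259, 0.1809]
tcp_rot: [0.366, 3.118, 0.003]
wrist_force: [0.8, -0.0, -2.2]
width: 0.256
grip_force: 26.2
```

```bash
python3 - <<'E'
from workcell import bot
from h import *
import cv2
s=bot.read_state();print(s["time"],s["tool_pos"],s["wrist_force"],s["torque"])
d=bot.read_camera("side")["pixels"];cv2.imwrite("pics/s4raw.png",d)
print(proj("side",s["tool_pos"]))
cv2.imwrite("pics/c4.png",cv2.resize(d[80:210,220:310],(540,780)[:2],interpolation=cv2.INTER_CUBIC)[:600])
E
```

```text
5.7 [0.52746173 0.22587979 0.18089665] [ 0.7808054  -0.03841998 -2.19619912] [-0.02111424 -0.01075971 -0.03654751]
[[258.86057991 137.15238869]]
```

View pics/c4.png

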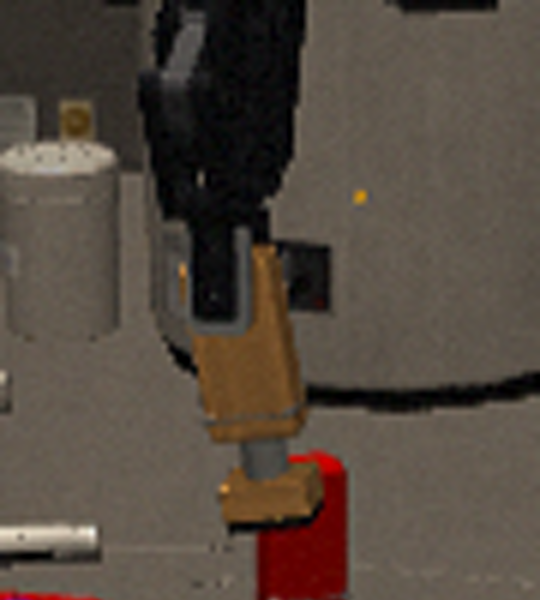

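The stamp has pivoted in the grip: the handle's right edge runs from crop (268,245) to (305,405), with the tilt in the right sense. I'll convert that slope to an angle.

```bash
python3 - <<'E'
from h import *
P=np.array([.5275,.2259,.183])
for th in(.15,.18,.2,.22,.25,.28):
    n=np.array([-np.sin(th)*.972,np.sin(th)*.2334,np.cos(th)])
    R=Ro.from_euler('ZY',[-.2356,-th]).as_matrix()
    for o in(([.017,-.011]),[-.017,-.011]):
        a=[P+R@[o[0],o[1],h] for h in(.030,-.030)]
        q=proj("side",a);d=q[1]-q[0];print(th,(d[0]/d[1]).round(3),((q-[220,80]+.5)*6-.5).round(0).tolist(),end=" ")
    print()
E
```

```text
0.15 0.161 [[261.0, 259.0], [288.0, 428.0]] 0.15 0.174 [[166.0, 268.0], [195.0, 435.0]] 
0.18 0.191 [[258.0, 258.0], [290.0, 426.0]] 0.18 0.204 [[164.0, 270.0], [198.0, 436.0]] 
0.2 0.211 [[256.0, 257.0], [292.0, 425.0]] 0.2 0.224 [[162.0, 271.0], [200.0, 437.0]] 
0.22 0.232 [[255.0, 257.0], [293.0, 424.0]] 0.22 0.244 [[161.0, 272.0], [201.0, 438.0]] 
0.25 0.262 [[252.0, 256.0], [295.0, 422.0]] 0.25 0.275 [[159.0, 274.0], [204.0, 439.0]] 
0.28 0.294 [[249.0, 255.0], [297.0, 421.0]] 0.28 0.306 [[157.0, 276.0], [207.0, 440.0]]
```

play_rows(steps=[0,0,0.05,0,0,0,0.085,0,0,0,0.1,0,0,0,0.1,0,0.004,0,0.1,0,0.006,0,0.1,0,0.0075,0,0.1,0,0.009,0,0.1,0,0.009,0,0.1,0])

```text
time: 6.88
tool_pos: [0.5188, 0.2269, 0.0788]
tcp_rot: [0.366, 3.118, 0.0]
wrist_force: [4.2, -1.8, -0.3]
width: 0.257
grip_force: 27.3
```

play_rows(steps=[-0.004,0,0,0,-0.006,0,-0.02,0,-0.006,0,-0.06,0,-0.006,0,-0.1,0,-0.006,0,-0.1,0])

```text
time: 7.5
tool_pos: [0.5255, 0.227, 0.1821]
tcp_rot: [0.366, 3.115, 0.006]
wrist_force: [0.4, -0.4, -1.6]
width: 0.251
grip_force: 27.3
```

```bash
python3 - <<'E'
from workcell import bot
from h import *
import cv2
s=bot.read_state();print(s["time"],s["tool_pos"],s["q"])
# travel to above frame: grip point = F + n*(.065+.06)
for yaw in(-.2356,): R=Ro.from_rotvec(s["tcp_rot"]).as_matrix()
n=np.array([-.2438,.0420,.9689]);F=np.array([.4717,-.2172,.0561])
G=F+n*(.065+.03)-[0,0,.002];print(G,R.T@(G-s["tool_pos"]),"yaw",np.arctan2(-R[1,0],-R[0,0]))
d=bot.read_camera("side")["pixels"]
print(proj("side",s["tool_pos"]))
cv2.imwrite("pics/c5.png",cv2.resize(d[80:180,210:300],(540,600),interpolation=cv2.INTER_CUBIC))
E
```

```text
7.5 [0.5255439  0.22701668 0.18211877] [ 3.63703522e-01  9.68803659e-02  1.87700592e+00  9.51362081e-04
  1.16172920e+00 -9.73626825e-01]
[ 0.448539  -0.21321    0.1461455] [-0.02694236 -0.44623195  0.03427116] yaw -0.23385086813206615
[[257.94543543 136.43237551]]
```

View pics/c5.png

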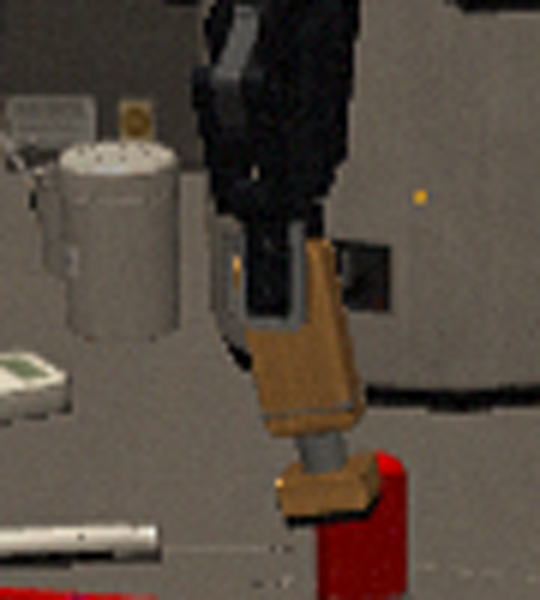

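play_rows(steps=[-0.003,-0.055,0,0,-0.006,-0.11,0,0,-0.01,-0.165,0,0,-0.014,-0.22,0,-0.02,-0.017,-0.275,0,-0.03,-0.02,-0.33,0,-0.04,-0.023,-0.385,0,-0.05,-0.027,-0.43,0,-0.063,-0.027,-0.446,0,-0.063,-0.027,-0.446,0,-0.063])

```text
time: 8.8
tool_pos: [0.4453, -0.2139, 0.1766]
tcp_rot: [-0.271, -3.127, -0.003]
wrist_force: [-0.7, 0.7, -1.0]
width: 0.249
grip_force: 27.2
```

```bash
cat > look.py <<'E'
from workcell import bot
from h import *
import cv2,sys
s=bot.read_state();R=Ro.from_rotvec(s["tcp_rot"]).as_matrix()
n=np.array([-.2438,.0420,.9689]);F=np.array([.4717,-.2172,.0561])
G=F+n*(.065+.01)-[0,0,.002]
print(s["time"],s["tool_pos"],"yaw",np.arctan2(-R[1,0],-R[0,0]),"to 10mm above:",R.T@(G-s["tool_pos"]),"n tool",R.T@n,s["wrist_force"],s["torque"])
d=bot.read_camera("side")["pixels"];x,y=int(sys.argv[2]),int(sys.argv[3])
cv2.imwrite(sys.argv[1],cv2.resize(d[y:y+120,x:x+160],(800,600),interpolation=cv2.INTER_CUBIC))
P=s["tool_pos"]+[0,0,.002]
for th in(.21,.23,.25,.27):
    Q=Ro.from_euler('ZY',[np.arctan2(-R[1,0],-R[0,0]),-th]).as_matrix()
    X=[P+Q@np.array(o) for o in([.017,-.011,-.005],[.017,-.011,-.032],[-.017,-.011,-.02],[-.017,-.011,-.032],[-.015,-.011,-.065],[.015,-.011,-.065])]
    print(th,((proj("side",X)-[x,y]+.5)*5-.5).round(0).tolist())
E
python3 look.py pics/c6.png 120 200
```

```text
8.8 [ 0.44534562 -0.21394739  0.17657545] yaw -0.17301528539565292 to 10mm above: [-0.00811852  0.00119665  0.04978569] n tool [ 0.25034596  0.00118028 -0.96814005] [-0.72200011  0.74253439 -0.98995868] [0.0319591  0.01098394 0.05714611]
0.21 [[391.0, 231.0], [419.0, 323.0], [284.0, 296.0], [297.0, 336.0], [339.0, 442.0], [445.0, 433.0]]
0.23 [[391.0, 230.0], [421.0, 322.0], [285.0, 297.0], [299.0, 337.0], [344.0, 443.0], [449.0, 431.0]]
0.25 [[391.0, 229.0], [423.0, 320.0], [287.0, 298.0], [302.0, 338.0], [349.0, 443.0], [454.0, 430.0]]
0.27 [[391.0, 227.0], [425.0, 319.0], [289.0, 299.0], [305.0, 338.0], [353.0, 444.0], [458.0, 428.0]]
```

View pics/c6.png

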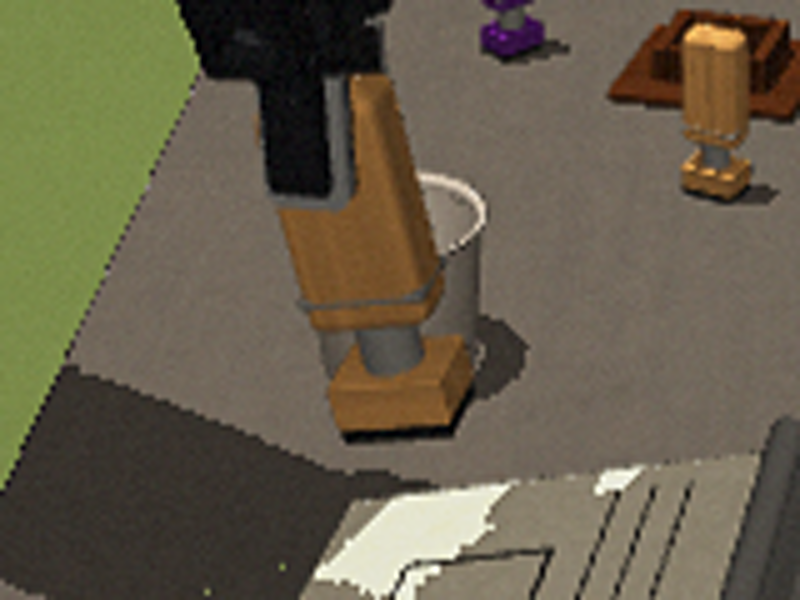

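The stamp hangs above the pad, with its face's near edge from crop (347,440) to (455,433). I'll fit the tilt from the silhouette edges.

```bash
cat > tilt.py <<'E'
from h import *
from workcell import bot
import cv2
def run(x0,y0,rows_L,rows_R):
    s=bot.read_state();R=Ro.from_rotvec(s["tcp_rot"]).as_matrix();yaw=np.arctan2(-R[1,0],-R[0,0])
    im=bot.read_camera("side")["pixels"];hsv=cv2.cvtColor(im,cv2.COLOR_BGR2HSV).astype(int)
    m=((hsv[...,1]>100)&(hsv[...,0]>8)&(hsv[...,0]<25)).astype(np.uint8)
    n,l,st,c=cv2.connectedComponentsWithStats(m)
    P=s["tool_pos"]+[0,0,.002]
    sat=hsv[...,1].astype(float)
    lo,hi=x0
    Ls=[];Rs=[]
    for r in range(*rows_L):
        c=np.where(m[r,lo:hi])[0]+lo
        Ls.append((c.min(),r))
    for r in range(*rows_R):
        c=np.where(m[r,lo:hi])[0]+lo
        Rs.append((c.max(),r))
    Ls=np.array(Ls,float);Rs=np.array(Rs,float)
    out=[np.polyfit(q[:,1],q[:,0],1) for q in(Ls,Rs)]
    print("slopes L,R",out[0][0],out[1][0],Ls[[0,-1]].tolist(),Rs[[0,-1]].tolist())
    for th in np.arange(.13,.30,.02):
        Q=Ro.from_euler('ZY',[yaw,-th]).as_matrix();res=[]
        for o,rr in(((-.017,-.011),rows_L),((.017,.011),rows_R)):
            X=P+np.array([Q@[*o,h] for h in np.linspace(.03,-.032,40)]);q=proj("side",X)
            xs=np.interp(rr,q[:,1],q[:,0]);res.append((xs[1]-xs[0])/(rr[1]-rr[0]))
        print(round(th,2),np.round(res,3))
if __name__=="__main__":
    run((165,212),(244,260),(222,256),)
E
python3 tilt.py
```

```text
Traceback (most recent call last):
  File "tilt.py", line 29, in <module>
    run((165,212),(244,260),(222,256),)
    ~~~^^^^^^^^^^^^^^^^^^^^^^^^^^^^^^^^
TypeError: run() missing 1 required positional argument: 'rows_R'
```

```bash
sed -i 's/run((165,212),(244,260),(222,256),)/run((165,212),0,(243,260),(222,256))/; s/def run(x0,y0,/def run(x0,y0,/' tilt.py; python3 tilt.py
```

```text
slopes L,R 0.29656862745097917 0.250267379679145 [[176.0, 243.0], [181.0, 259.0]] [[199.0, 222.0], [209.0, 255.0]]
0.13 [0.242 0.212]
0.15 [0.263 0.233]
0.17 [0.285 0.253]
0.19 [0.306 0.272]
0.21 [0.328 0.291]
0.23 [0.35 0.31]
0.25 [0.372 0.328]
0.27 [0.394 0.346]
0.29 [0.416 0.364]
```

Tilt is about 0.18 and should be 0.25. I'll go back to the pocket and push about 4 mm further than last time.

play_rows(steps=[0,0.05,-0.001,0,0,0.11,-0.001,0,0,0.17,-0.002,0,-0.001,0.23,-0.002,0.02,-0.001,0.29,-0.003,0.03,-0.002,0.35,-0.004,0.04,-0.003,0.4,-0.005,0.05,-0.003,0.435,-0.005,0.063,-0.003,0.448,-0.005,0.063,-0.003,0.448,-0.005,0.063])

```text
time: 10.15
tool_pos: [0.5247, 0.2279, 0.1827]
tcp_rot: [-0.362, -3.12, 0.001]
wrist_force: [-0.2, -0.1, -1.5]
width: 0.251
grip_force: 27.2
```

```bash
python3 - <<'E'
from workcell import bot
from h import *
s=bot.read_state();R=Ro.from_rotvec(s["tcp_rot"]).as_matrix();p=s["tool_pos"]
print(s["time"],p,R.round(4).tolist(),R.T@(np.array([.5255,.2262,.0785])-p),R.T@(np.array([.5150,.2285,.0785])-p))
E
```

```text
10.15 [0.5246873  0.22785509 0.182719  ] [[-0.9735, 0.2287, -0.0009], [0.2287, 0.9735, -0.0005], [0.0008, -0.0007, -1.0]] [-0.00125331 -0.00134889  0.10421905] [ 0.00949441 -0.00151151  0.10422779]
```

play_rows(steps=[0,-0.0015,0.05,0,0,-0.0015,0.085,0,0,-0.0015,0.104,0,0,-0.0015,0.104,0,0.003,-0.0015,0.104,0,0.005,-0.0015,0.104,0,0.007,-0.0015,0.104,0,0.0085,-0.0015,0.104,0,0.01,-0.0015,0.104,0,0.01,-0.0015,0.104,0])

```text
time: 11.4
tool_pos: [0.5159, 0.2274, 0.0794]
tcp_rot: [0.366, 3.119, -0.0]
wrist_force: [4.1, -1.4, 1.8]
width: 0.255
grip_force: 29.5
```

play_rows(steps=[-0.004,0,0,0,-0.006,0,-0.02,0,-0.006,0,-0.06,0,-0.006,0,-0.104,0,-0.006,0,-0.104,0])

```text
time: 12.02
tool_pos: [0.5227, 0.227, 0.1865]
tcp_rot: [0.366, 3.117, 0.004]
wrist_force: [0.1, 0.4, -1.2]
width: 0.25
grip_force: 29.2
```

play_rows(steps=[-0.003,-0.055,0,0,-0.006,-0.11,0,0,-0.01,-0.165,0,0,-0.014,-0.22,0,-0.02,-0.017,-0.275,0,-0.03,-0.02,-0.33,0,-0.04,-0.023,-0.385,0,-0.027,-0.43,0,-0.063,-0.027,-0.446,0,-0.063,-0.027,-0.446,0,-0.063])

```text
$.steps: bad value
```

```bash
python3 look.py pics/c7.png 120 200; python3 tilt.py
```

```text
12.025 [0.522686   0.22701223 0.1865246 ] yaw -0.2337476627641158 to 10mm above: [-0.03458571 -0.44528689  0.05855506] n tool [ 0.24384994 -0.0127566  -0.96971342] [ 0.0749981   0.35416879 -1.24928058] [ 0.01880366  0.01174189 -0.03327247]
0.21 [[719.0, -317.0], [733.0, -255.0], [650.0, -272.0], [656.0, -244.0], [678.0, -171.0], [745.0, -180.0]]
0.23 [[719.0, -318.0], [734.0, -256.0], [651.0, -271.0], [658.0, -244.0], [681.0, -171.0], [748.0, -181.0]]
0.25 [[719.0, -319.0], [736.0, -257.0], [652.0, -270.0], [660.0, -243.0], [684.0, -171.0], [751.0, -182.0]]
0.27 [[719.0, -320.0], [737.0, -258.0], [653.0, -270.0], [661.0, -243.0], [687.0, -171.0], [754.0, -183.0]]Traceback (most recent call last):
  File "tilt.py", line 29, in <module>
    run((165,212),0,(243,260),(222,256))
    ~~~^^^^^^^^^^^^^^^^^^^^^^^^^^^^^^^^^
  File "tilt.py", line 15, in run
    Ls.append((c.min(),r))
               ~~~~~^^
    return umr_minimum(a, axis, None, out, keepdims, initial, where)
ValueError: zero-size array to reduction operation minimum which has no identity
```

View pics/c7.png

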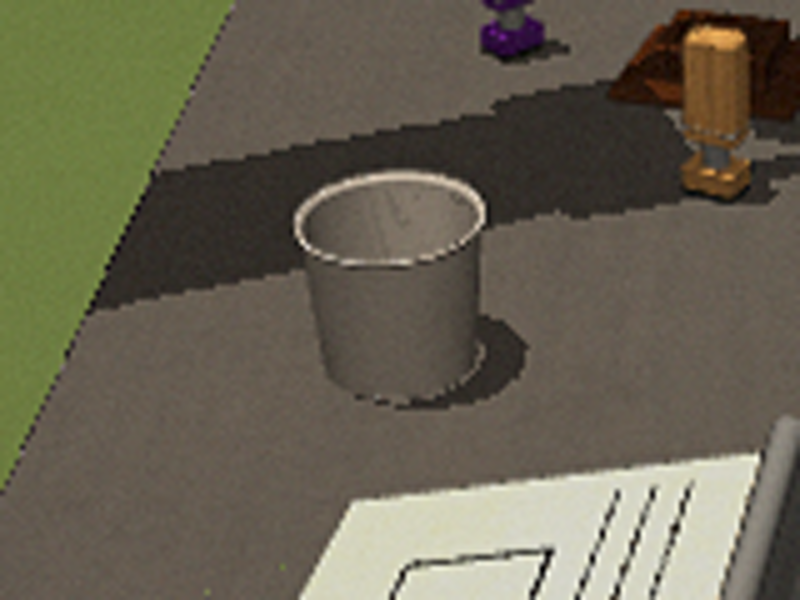

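The travel call was refused for a missing number, so the view shows only the bare desk. I'll resend it corrected.

play_rows(steps=[-0.003,-0.055,0,0,-0.006,-0.11,0,0,-0.01,-0.165,0,0,-0.014,-0.22,0,-0.02,-0.017,-0.275,0,-0.03,-0.02,-0.33,0,-0.04,-0.023,-0.385,0,-0.05,-0.027,-0.43,0.005,-0.063,-0.03,-0.446,0.01,-0.063,-0.03,-0.446,0.01,-0.063])

```text
time: 13.38
tool_pos: [0.4456, -0.2141, 0.1707]
tcp_rot: [-0.271, -3.125, -0.004]
wrist_force: [0.6, 0.8, -0.8]
width: 0.252
grip_force: 29.2
```

```bash
python3 look.py pics/c8.png 120 200; python3 tilt.py
```

```text
13.375 [ 0.4455971  -0.21408552  0.17067158] yaw -0.17296640073434516 to 10mm above: [-0.00790258  0.00128005  0.04387026] n tool [ 0.25196788  0.00162983 -0.96771854] [ 0.57522658  0.75800558 -0.83626495] [-0.02222834  0.00173313 -0.05646545]
0.21 [[393.0, 252.0], [421.0, 343.0], [286.0, 316.0], [300.0, 356.0], [342.0, 461.0], [447.0, 452.0]]
0.23 [[393.0, 251.0], [423.0, 342.0], [288.0, 317.0], [302.0, 356.0], [346.0, 462.0], [452.0, 450.0]]
0.25 [[393.0, 249.0], [425.0, 340.0], [290.0, 318.0], [305.0, 357.0], [351.0, 462.0], [456.0, 449.0]]
0.27 [[393.0, 248.0], [427.0, 339.0], [292.0, 319.0], [307.0, 358.0], [356.0, 463.0], [460.0, 447.0]]
slopes L,R -0.19607843137254805 0.29304812834224664 [[191.0, 243.0], [182.0, 259.0]] [[199.0, 222.0], [208.0, 255.0]]
0.13 [0.242 0.212]
0.15 [0.263 0.234]
0.17 [0.285 0.256]
0.19 [0.307 0.278]
0.21 [0.329 0.299]
0.23 [0.35  0.321]
0.25 [0.373 0.343]
0.27 [0.395 0.366]
0.29 [0.417 0.388]
```

```bash
cat > edg.py <<'E'
from h import *
from workcell import bot
import cv2
s=bot.read_state();R=Ro.from_rotvec(s["tcp_rot"]).as_matrix();yaw=np.arctan2(-R[1,0],-R[0,0])
im=np.mean([bot.read_camera("side")["pixels"].astype(float) for _ in range(2)],0)
w=im[...,2]-im[...,0]   # red minus blue: wood is high
P=s["tool_pos"]+[0,0,.002];print(s["time"],P)
def edge(r,side):
    row=w[r,160:225];m=np.where(row>30)[0]
    if len(m)<5:return None
    i=m[0] if side<0 else m[-1]
    j=i-1 if side<0 else i+1
    return 160+i+(j-i)*(row[i]-30)/(row[i]-row[j])
rows=range(218,300)
E={r:(edge(r,-1),edge(r,1)) for r in rows}
print({r:(None if a is None else (round(a,1),round(b,1))) for r,(a,b) in E.items()})
E
python3 edg.py
```

```text
13.475 [ 0.44665402 -0.21315691  0.17390259]
{218: (np.float64(190.6), np.float64(199.7)), 219: (np.float64(190.6), np.float64(199.7)), 220: (np.float64(191.0), np.float64(200.1)), 221: (np.float64(190.9), np.float64(200.7)), 222: (np.float64(191.1), np.float64(200.7)), 223: (np.float64(191.1), np.float64(201.2)), 224: (np.float64(171.2), np.float64(201.7)), 225: (np.float64(171.2), np.float64(201.6)), 226: (np.float64(171.2), np.float64(202.0)), 227: (np.float64(171.2), np.float64(202.2)), 228: (np.float64(171.3), np.float64(202.7)), 229: (np.float64(191.5), np.float64(202.8)), 230: (np.float64(191.6), np.float64(203.1)), 231: (np.float64(191.6), np.float64(203.6)), 232: (np.float64(191.7), np.float64(203.7)), 233: (np.float64(192.1), np.float64(204.1)), 234: (np.float64(192.0), np.float64(205.0)), 235: (np.float64(192.0), np.float64(209.5)), 236: (np.float64(192.1), np.float64(212.0)), 237: (np.float64(192.3), np.float64(213.4)), 238: (np.float64(192.3), np.float64(213.5)), 239: (np.float64(192.4), np.float64(214.8)), 240: (np.float64(192.3), np.float64(216.3)), 241: (np.float64(19
[... 1527 characters left out ...]
(189.7), np.float64(217.3)), 276: (np.float64(189.1), np.float64(217.2)), 277: (np.float64(188.4), np.float64(216.6)), 278: (np.float64(187.9), np.float64(216.2)), 279: (np.float64(187.3), np.float64(215.5)), 280: (np.float64(187.5), np.float64(215.2)), 281: (np.float64(188.1), np.float64(214.4)), 282: (np.float64(188.3), np.float64(214.2)), 283: (np.float64(188.6), np.float64(213.5)), 284: (np.float64(189.0), np.float64(213.2)), 285: (np.float64(189.2), np.float64(212.6)), 286: (np.float64(189.5), np.float64(205.3)), 287: (np.float64(190.1), np.float64(195.0)), 288: None, 289: None, 290: None, 291: None, 292: None, 293: None, 294: None, 295: None, 296: None, 297: None, 298: None, 299: None}
```

Tilt is now about 0.21, so one more nudge in the pocket, about 4 mm further.

play_rows(steps=[0,0.05,-0.002,0,0,0.11,-0.003,0,0,0.17,-0.004,0,0.001,0.23,-0.006,0.02,0.001,0.29,-0.008,0.03,0.002,0.35,-0.01,0.04,0.002,0.4,-0.01,0.05,0.002,0.435,-0.01,0.063,0.002,0.447,-0.01,0.063,0.002,0.447,-0.01,0.063])

```text
time: 14.82
tool_pos: [0.5207, 0.2271, 0.1831]
tcp_rot: [-0.362, -3.12, 0.001]
wrist_force: [0.1, -0.4, -0.9]
width: 0.253
grip_force: 29.2
```

play_rows(steps=[0,0,0.05,0,0,0,0.085,0,0,0,0.104,0,0,0,0.104,0,0.003,0,0.104,0,0.005,0,0.104,0,0.007,0,0.104,0,0.0085,0,0.104,0,0.01,0,0.104,0,0.0105,0,0.104,0])

```text
time: 16.08
tool_pos: [0.5118, 0.2282, 0.0796]
tcp_rot: [0.365, 3.118, -0.001]
wrist_force: [5.1, -4.6, 0.2]
width: 0.251
grip_force: 31.4
```

play_rows(steps=[0,0,0,0,-0.004,0,0,0,-0.006,0,-0.02,0,-0.006,0,-0.06,0,-0.006,0,-0.104,0,-0.006,0,-0.104,0])

```text
time: 16.82
tool_pos: [0.5185, 0.2288, 0.1868]
tcp_rot: [0.366, 3.116, 0.006]
wrist_force: [1.0, 0.7, -1.2]
width: 0.257
grip_force: 31.1
```

play_rows(steps=[-0.003,-0.055,0,0,-0.006,-0.11,0,0,-0.01,-0.165,0,0,-0.014,-0.22,0,-0.02,-0.017,-0.275,0,-0.03,-0.022,-0.33,0,-0.04,-0.026,-0.385,0,-0.05,-0.03,-0.43,0.005,-0.063,-0.034,-0.446,0.01,-0.063,-0.034,-0.446,0.01,-0.063])

```text
time: 18.08
tool_pos: [0.4454, -0.2139, 0.1711]
tcp_rot: [-0.271, -3.126, -0.004]
wrist_force: [-0.7, 0.3, -2.0]
width: 0.254
grip_force: 31.0
```

```bash
cat > fit.py <<'E'
from h import *
exec(open("edg.py").read().rsplit("print",1)[0])
# fit tilt, along-x offset and along-axis offset to handle silhouettes; rows chosen automatically around finger
import sys
l0,l1,r0,r1,r2,r3=map(int,sys.argv[1:7])
Lr=np.arange(l0,l1);Rr=np.r_[np.arange(r0,r1),np.arange(r2,r3)]
Lx=np.array([E[r][0] for r in Lr]);Rx=np.array([E[r][1] for r in Rr])
def f(p):
    Q=Ro.from_euler('ZY',[yaw,-p[0]]).as_matrix();o=[]
    for c,rr,xx in(((-.017,-.011),Lr,Lx),((.017,.011),Rr,Rx)):
        q=proj("side",P+np.array([Q@[c[0]+p[1],c[1],h] for h in np.linspace(.045,-.045,60)]))
        o.append(np.interp(rr,q[:,1],q[:,0])-xx)
    return np.concatenate(o)
r=least_squares(f,[.2,0],loss="soft_l1",f_scale=.3);print("tilt,offset",r.x,"rms",np.sqrt(np.mean(f(r.x)**2)),"yaw",yaw,"slopes",np.polyfit(Lr,Lx,1)[0],np.polyfit(Rr,Rx,1)[0])
n=np.array([-.2438,.0420,.9689]);F=np.array([.4717,-.2172,.0561])
Q=Ro.from_euler('ZY',[yaw,-r.x[0]]).as_matrix();face=P+Q@[r.x[1],0,-.065]
print("face",face,"frame coords of face (x,y,z mm):",1e3*np.array([[.9548,-.1645,.2474],[.17,.985,0],n])@(face-F))
print("force",s["wrist_force"],"torque",s["torque"])
E
python3 edg.py | tr -d 'npfloat64.()' >/dev/null; python3 fit.py 246 261 218 233 252 258
```

```text
18.175 [ 0.44619921 -0.21295756  0.17406837]
tilt,offset [0.32515305 0.00586636] rms 1.6549275981473013 yaw -0.1704796178167822 slopes 0.38623810579071893 0.3197443905087154
face [ 0.47214109 -0.21742347  0.11434828] frame coords of face (x,y,z mm): [14.86853371 -0.14513749 56.31983291]
force [ 0.21268063  0.78935537 -0.88397977] torque [ 0.06097908  0.02164808 -0.02433465]
```

```bash
sed -i 's/^print("force"/print(np.c_[Lr,Lx.round(1),f(r.x)[:len(Lr)].round(1)].tolist(),np.c_[Rr,Rx.round(1),f(r.x)[len(Lr):].round(1)].tolist());print("force"/' fit.py; python3 fit.py 247 261 219 234 234 234
```

```text
18.275 [ 0.44677645 -0.21298427  0.17482076]
tilt,offset [0.37736595 0.0060919 ] rms 0.7053003027237832 yaw -0.16918555473616725 slopes 0.4070363105202663 0.33168888279247116
face [ 0.47596763 -0.21797066  0.11663896] frame coords of face (x,y,z mm): [ 1.91788515e+01 -3.36071370e-02  5.75833843e+01]
[[247.0, 178.7, -1.0], [248.0, 179.3, -1.0], [249.0, 179.5, -0.7], [250.0, 180.3, -1.0], [251.0, 180.4, -0.6], [252.0, 180.6, -0.3], [253.0, 181.3, -0.5], [254.0, 181.6, -0.3], [255.0, 182.0, -0.1], [256.0, 182.3, 0.1], [257.0, 182.6, 0.3], [258.0, 183.1, 0.3], [259.0, 183.4, 0.5], [260.0, 184.7, -0.3]] [[219.0, 200.5, -0.8], [220.0, 200.8, -0.5], [221.0, 200.8, -0.1], [222.0, 201.6, -0.4], [223.0, 201.8, -0.1], [224.0, 201.9, 0.3], [225.0, 202.5, 0.2], [226.0, 202.8, 0.4], [227.0, 202.9, 0.8], [228.0, 203.5, 0.6], [229.0, 203.8, 0.8], [230.0, 204.0, 1.2], [231.0, 204.7, 0.9], [232.0, 204.7, 1.4], [233.0, 205.0, 1.6]]
force [ 0.28900725 -0.37741231 -1.47975183] torque [ 0.03023754 -0.01373174 -0.02577732]
```

Tilt is now about 0.25, averaging the two edges. I'll go to roughly 10 mm above the pad and check the face against the frame.

play_rows(steps=[-0.002,0,0.015,0,-0.004,0,0.03,0,-0.004,0,0.042,0,-0.004,0,0.045,0,-0.004,0,0.045,0,-0.004,0,0.045,0])

```text
time: 19.12
tool_pos: [0.451, -0.2155, 0.1286]
tcp_rot: [0.268, 3.129, -0.001]
wrist_force: [-0.4, 0.4, -0.9]
width: 0.254
grip_force: 31.1
```

```bash
cat > near.py <<'E'
from h import *
from workcell import bot
import cv2,sys
pp=[];im=[];tt=[]
for _ in range(2):
    s=bot.read_state();pp.append(s["tool_pos"]);c=bot.read_camera("side")["pixels"].astype(float);im.append(c);tt.append(bot.read_camera("top")["pixels"])
a=cv2.resize(np.mean(im,0).astype(np.uint8)[235:335,160:260],(600,600),interpolation=cv2.INTER_CUBIC)
b=cv2.resize(tt[0][235:285,400:450],(200,200),interpolation=cv2.INTER_CUBIC)
b=cv2.copyMakeBorder(b,0,400,0,0,0)
cv2.imwrite(sys.argv[1],np.hstack([a,b]))
P=np.mean(pp,0);R=Ro.from_rotvec(s["tcp_rot"]).as_matrix();print(s["time"],P,R.round(4).tolist(),s["wrist_force"])
F=np.array([.4717,-.2172,.0561]);Q=Ro.from_euler('ZY',[-.171,-.25]).as_matrix()
print("P in frame",Q.T@(P+[0,0,.002]-F))
g=lambda X:((proj("side",X)-[160,235]+.5)*6-.5).round(0).tolist()
for z in(0,.005,.01,.015): print(z,g([F+Q@[x,y,z] for x,y in((-.015,-.011),(.015,-.011),(.015,.011))]))
E
python3 near.py pics/c9.png
```

```text
19.225 [ 0.45097596 -0.21548728  0.12865641] [[-0.9854, 0.1701, 0.0011], [0.1701, 0.9854, -0.0006], [-0.0012, -0.0004, -1.0]] [-0.13491292  0.00933027 -0.92636013]
P in frame [-0.00162376 -0.00183883  0.07736317]
0 [[244.0, 542.0], [366.0, 529.0], [391.0, 470.0]]
0.005 [[237.0, 524.0], [360.0, 511.0], [385.0, 452.0]]
0.01 [[231.0, 507.0], [353.0, 493.0], [379.0, 434.0]]
0.015 [[224.0, 489.0], [347.0, 475.0], [373.0, 416.0]]
```

View pics/c9.png

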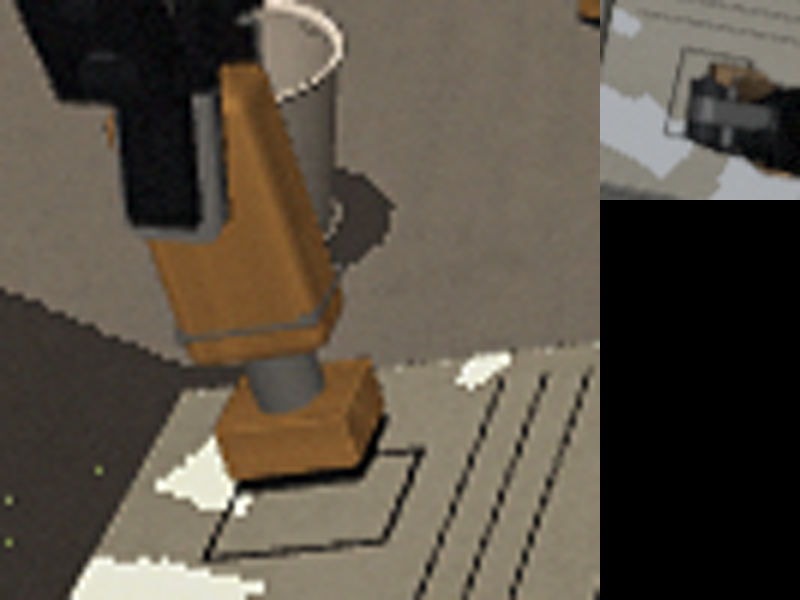

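The face's near edge, (238,490) to (362,474), is nearly parallel to the frame's near edge, (207,558) to (385,541). It sits about 15 mm up and 3.5 mm too far up-slope. I'll correct that and descend along the normal.

play_rows(steps=[0.0035,0.001,0.001,0,0.0025,0.001,0.005,0,0.0015,0.001,0.0088,0,0.0005,0.001,0.0127,0,0.0005,0.001,0.0127,0])

```text
time: 19.95
tool_pos: [0.4499, -0.214, 0.1148]
tcp_rot: [-0.268, -3.129, -0.001]
wrist_force: [-0.5, 0.1, -0.5]
width: 0.253
grip_force: 31.1
```

play_rows(steps=[-0.00025,0,0.001,0,-0.00025,0,0.001,0])

```text
time: 20.2
tool_pos: [0.4505, -0.2142, 0.1144]
tcp_rot: [0.268, 3.13, -0.0]
wrist_force: [0.5, 0.5, -0.7]
width: 0.254
grip_force: 31.1
```

play_rows(steps=[-0.00025,0,0.001,0,-0.00025,0,0.001,0])

```text
time: 20.45
tool_pos: [0.4509, -0.2143, 0.1136]
tcp_rot: [0.268, 3.13, -0.0]
wrist_force: [-0.4, 0.0, 0.2]
width: 0.25
grip_force: 31.3
```

play_rows(steps=[-0.00025,0,0.001,0,-0.00025,0,0.001,0])

```text
time: 20.7
tool_pos: [0.4511, -0.2144, 0.1131]
tcp_rot: [0.268, 3.13, -0.0]
wrist_force: [-2.8, 0.6, 4.5]
width: 0.251
grip_force: 31.9
```

```bash
python3 - <<'E'
from workcell import bot
import numpy as np
im=bot.read_camera("side")["pixels"].astype(int)
s=bot.read_state();print(s["wrist_force"],s["tool_pos"])
w=im[...,2]-im[...,0];g=im.sum(2)//3
for r in range(300,332,2): print(r," ".join(f"{'W' if w[r,c]>40 else '#' if g[r,c]<60 else '+' if g[r,c]<110 else '.'}" for c in range(190,232)))
E
```

```text
[-2.57675882  0.73995873  4.07355678] [ 0.45112616 -0.21440837  0.11303297]
300 + + + + + + + + W W W W W W W W W W W W W W W W W . . . . . . . . . . . . . . . . .
302 . . W W W W W W W W W W W W W W W W W W W W W W + . . . . . . . . . . . . . . . . .
304 . . . + W W W W W W W + # + + + + + + + + + + # W W W W W W W W W . . . . . . . . .
306 . . . . . . . . . . . W # + + + + + + + + + + + # W W W W W W W W + . . . . . . . .
308 . . . . . . . . . . W W W + + + + + + + + + + + + W W W W W W W W W . . . . . . . .
310 . . . . . . . . . W W W W + + + + + + + + + + W W W W W W W W W W W W # # + # # # .
312 . . . . . . . . W W W W W W W + + + + + W W W W W W W W W W W W W W # . . . . # + .
314 . . . . . . . W W W W W W W W W W W W W W W W W W W W W W W W W W # # + . . # + . .
316 . . . . . . W W W W W W W W W W W W W W W W W W W W W W W W W W W # + . . # + . . .
318 . . . . . . . W W W W W W W W W W W W W W W W W W W W W W W W W # + . . + # . . . .
320 . . . . . . . . W W W W W W W W W W W W W W W W W W W W W W W # # . . + # . . . . .
322 . . . . . . + # W W W W W W W W W W W W W W W # # # # # # # # # . . . # . . . . . .
324 . . . . . + # . . . # # # # # # # # # # # # # # # # + + + + + . . . # + . . . . . .
326 . . . . + # . . . . . + + . . . . . . + + # + # # # # # # + + + + + . . . . . . . .
328 . . . + # # # # # # + + + + + . . . . . . . . . . . . . . . . . . . . . . . . . . .
330 . . . . . . . . . . . . . . . . . . . . . . . . . . . . . . . . . . . . . . . . . #
```

The stamp is in contact and centred in the frame, with about 4 px of margin on the left and right. The normal force is about 6 N.

play_rows(steps=[-0.0001,0,0.0004,0,-0.0002,0,0.0009,0])

```text
time: 21.0
tool_pos: [0.4513, -0.2145, 0.1124]
tcp_rot: [0.268, 3.13, -0.0]
wrist_force: [-3.8, 1.3, 9.5]
width: 0.252
grip_force: 32.4
```

play_rows(steps=[0,0,0,0,0,0,0,0])

```text
time: 21.25
tool_pos: [0.4513, -0.2145, 0.1126]
tcp_rot: [0.268, 3.13, -0.0]
wrist_force: [-3.7, 1.1, 8.7]
width: 0.249
grip_force: 32.4
```

play_rows(steps=[0,0,0.00015,0,0,0,0.00015,0,0,0,0.00015,0,0,0,0.00015,0,0,0,0.00015,0,0,0,0.00015,0,0,0,0.00015,0,0,0,0.00015,0])

```text
time: 22.25
tool_pos: [0.4513, -0.2145, 0.1125]
tcp_rot: [0.268, 3.13, -0.0]
wrist_force: [-2.7, 1.5, 9.3]
width: 0.253
grip_force: 32.4
```

play_rows(steps=[0.0003,0,-0.001,0,0.0008,0,-0.003,0,0.0015,0,-0.006,0,0.004,0,-0.015,0,0.01,0,-0.04,0,0.016,0,-0.065,0,0.016,0,-0.065,0])

```text
time: 23.12
tool_pos: [0.4368, -0.2125, 0.1788]
tcp_rot: [0.268, 3.125, -0.003]
wrist_force: [0.0, 0.5, -1.4]
width: 0.248
grip_force: 31.0
```

```bash
python3 - <<'E'
from workcell import bot
from h import *
import cv2
p=[]
for _ in range(3):
    s=bot.read_state();p.append(s["tool_pos"]);im=bot.read_camera("side")["pixels"]
cv2.imwrite("pics/s10.png",im)
R=Ro.from_rotvec(s["tcp_rot"]).as_matrix();P=np.mean(p,0)
print(s["time"],P,R.round(4).tolist(),R.T@(np.array([.5247,.2262,.185])-P))
E
```

```text
23.225 [ 0.43608323 -0.21198833  0.17743098] [[-0.9854, 0.1701, 0.0004], [0.1701, 0.9854, -0.0002], [-0.0005, -0.0001, -1.0]] [-0.01280983  0.44687514 -0.00759994]
```

Print force was about 11 N, held for about 1.3 s, and the stamp was lifted off along the normal. Now I go back to the stand. I'll also check numerically that the frame has a print in it.

play_rows(steps=[0,0.05,-0.003,0,-0.001,0.11,-0.005,0,-0.002,0.17,-0.007,0,-0.003,0.23,-0.008,0.02,-0.004,0.29,-0.008,0.03,-0.005,0.35,-0.008,0.04,-0.006,0.4,-0.008,0.055,-0.0075,0.435,-0.008,0.068,-0.0075,0.447,-0.008,0.068,-0.0075,0.447,-0.008,0.068])

```text
time: 24.52
tool_pos: [0.5181, 0.2276, 0.183]
tcp_rot: [-0.372, -3.117, 0.002]
wrist_force: [0.6, -0.0, -1.1]
width: 0.247
grip_force: 31.0
```

```bash
python3 - <<'E'
from workcell import bot
from h import *
p=[]
for _ in range(3):
    s=bot.read_state();p.append(s["tool_pos"]);im=bot.read_camera("side")["pixels"].astype(int)
R=Ro.from_rotvec(s["tcp_rot"]).as_matrix();P=np.mean(p,0)
print(s["time"],P,R.round(4).tolist(),R.T@(np.array([.5195,.2274,.0757])-P))
g=im.sum(2)//3
for r in range(306,332): print(r,"".join('#' if g[r,c]<90 else '+' if g[r,c]<150 else '.' for c in range(188,240)))
E
```

```text
24.625 [0.51814469 0.22694811 0.18325925] [[-0.9715, 0.2369, -0.0015], [0.2369, 0.9715, -0.0012], [0.0011, -0.0015, -1.0]] [-0.00133277  0.00092177  0.10755653]
306 ....................................................
307 ....................................................
308 ...................................................+
309 .........................................++........+
310 ...............................++#+#####+##.......+.
311 .......................+#++####++#.......#........#.
312 ..............+#++####+++................#........#.
313 .............#++........................#+.......+..
314 ............#...........................#........+..
315 ............#..........................+#.......++..
316 ...........#+..........................#........#...
317 ...........#..........................+#........#...
318 ..........#...........................#+.......+....
319 ..........#...........................#........#....
320 .........#+..........................#+........#....
321 .........#...........................#........#.....
322 ........#...........................##........#.....
323 ........#...........................#+.......+......
324 .......#...........................+#........#......
325 .......#...................++##+####.........#......
326 ......##.........++#########+...............+.......
327 ......#..+++#####+##........................#......+
328 ......#++++................................++......#
329 ...........................................#.......#
330 ...........................................#......#.
331 ..........................................+.......#.
```

play_rows(steps=[-0.001,0.001,0.05,0,-0.001,0.001,0.085,0,-0.001,0.001,0.098,0,-0.001,0.001,0.103,0,-0.001,0.001,0.103,0])

```text
time: 25.3
tool_pos: [0.521, 0.2284, 0.0825]
tcp_rot: [0.375, 3.117, 0.001]
wrist_force: [-0.4, 0.5, -0.9]
width: 0.252
grip_force: 31.0
```

play_rows(steps=[0,0,0.002,0,0,0,0.004,0,0,0,0.004,0])

```text
time: 25.68
tool_pos: [0.5201, 0.2285, 0.0776]
tcp_rot: [0.374, 3.119, 0.0]
wrist_force: [0.1, 0.0, -1.4]
width: 0.252
grip_force: 31.0
```

play_rows(steps=[0,0,0.002,0,-0.002,0,0.002,0,-0.004,0,0.002,0,-0.006,0,0.002,0,-0.006,0,0.002,0])

```text
time: 26.3
tool_pos: [0.5237, 0.2278, 0.077]
tcp_rot: [-0.375, -3.115, -0.0]
wrist_force: [-10.0, 0.6, 14.4]
width: 0.258
grip_force: 33.3
```

play_rows(steps=[-0.002,0,0,0,-0.004,0,0,0,-0.006,0,0,0,-0.006,0,0,0])

```text
time: 26.8
tool_pos: [0.5304, 0.2264, 0.0783]
tcp_rot: [-0.374, -3.116, -0.001]
wrist_force: [-11.1, -0.3, 19.4]
width: 0.252
grip_force: 34.8
```

play_rows(steps=[0,0,-0.002,0,0,0,-0.003,0,0,0,-0.003,0])

```text
time: 27.18
tool_pos: [0.5317, 0.2259, 0.079]
tcp_rot: [0.374, 3.119, 0.001]
wrist_force: [-3.6, -0.0, 7.3]
width: 0.253
grip_force: 33.0
```

```bash
python3 - <<'E'
from workcell import bot
im=bot.read_camera("side")["pixels"].astype(int)
s=bot.read_state();print(s["wrist_force"],s["tool_pos"],s["torque"])
h,w=im[...,2]-im[...,0],im.sum(2)//3
for r in range(160,226): print(r,"".join('W' if h[r,c]>45 and w[r,c]>85 else 'd' if h[r,c]>22 else '#' if w[r,c]<50 else '.' for c in range(232,300)))
E
```

```text
[-2.83191736  0.01032132  7.73806813] [0.53170139 0.22587515 0.0790385 ] [ 0.04729511  0.58804424 -0.02875764]
160 dd..d..dd...d....##################ddddddddddd...............d......
161 ..d....d.d........#################.dddddddddd.d..d..d..d...........
162 ...ddd...d......d.##################dddddddddd....d........d.....d..
163 .d...d..d.d.dddd.d##################dddddddddd........d....d......d.
164 d.d.d.......d....d###############d##dddddddddd.....d............d...
165 ..d.d...dd......d.d...###########ddddddddddddd.....................d
166 ........dddd.........d########..#ddddddddddddd.....d.d....d.......d.
167 .dd...dd....dd.......W.#######..dWdddddddddddd......................
168 ddd..dd.............WW.#######..#Wdddddddddddd....d.............d...
169 dddd...d............WW.#######..#ddddddddddddd....d.................
170 ..dd.dd..........d..dW.#######..#ddddddddddddd.........d........dddd
171 .....dddddd..d.d....dd.#######..#ddddddddddddd......................
172 #####..d.d..........dd.#######..#ddddddddddddd.d..................dd
173 ..............d...d..d.#######..#ddd
[... 3128 characters left out ...]
ddddddWddddddddd#dddddddd##################
217 ##########dddddddddddddddddddddddddddddddddddddddd##################
218 ##########dddddddddddddddddddddddddddd#dddddddddd###################
219 ##########dddddddddddddddddddddddddddddddddddddd####################
220 ######.##.####dd#ddddddddddddddddddddddddddddddd####################
221 ############.#########d#ddddddddddddddddddddddd#####################
222 ########################ddddddddddddddddddddddd#........############
223 ########################dddddddddddddd#d#ddddd#...dd...d.###########
224 ########################dddddddddddddd.##.#####...........####.#####
225 ########################.dWWdddddddddd########....d.......##########
```

Pixels show the tilt is already reduced to roughly 0.12, so the righting works. I'll continue with a slight rise.

play_rows(steps=[-0.001,0,-0.001,0,-0.003,0,-0.001,0,-0.005,0,-0.001,0,-0.005,0,-0.001,0])

```text
time: 27.72
tool_pos: [0.5355, 0.2247, 0.0798]
tcp_rot: [-0.375, -3.116, -0.0]
wrist_force: [-6.6, 0.9, 9.6]
width: 0.248
grip_force: 33.6
```

```bash
cat > asc.py <<'E'
from workcell import bot
from h import *
im=bot.read_camera("side")["pixels"].astype(int)
s=bot.read_state();print(s["time"],s["wrist_force"],s["tool_pos"],s["torque"])
b,g,r=im[...,0],im[...,1],im[...,2]
def ch(y,x):
    B,G,Rr=im[y,x]
    if G-B>22 and Rr>75: return 'W' if Rr>150 else 'w'
    if Rr-G>35 and Rr>60: return 'r'
    if Rr-B>15 and Rr<90: return 's'
    return '#' if Rr+G+B<150 else '.'
for y in range(162,222): print(y,"".join(ch(y,x) for x in range(242,292)))
yaw=-.2415;P=np.array([.5365,.2237,.0])
for th in(0,.05,.1,.15):
  for fz in(.007,.015):
    Q=Ro.from_euler('ZY',[-.25,-th]).as_matrix();c=np.array([.537,.2222,fz])
    print(th,fz,[("hb-,hb+,bl-,bl+,bt+")]+proj("side",[c+Q@np.array(o) for o in([-.017,-.011,.032],[.017,-.011,.032],[-.016,-.012,0],[.016,-.012,0],[.016,-.012,.02])]).round(0).astype(int).tolist())
E
python3 asc.py
```

```text
27.775 [-6.36914291  1.36546716  8.28537355] [0.53545058 0.22465789 0.07977672] [ 0.22661147  1.30871464 -0.01718409]
162 ..........#################srrrrrrrr..............
163 ..........#################srrrrrrrr..............
164 ..........###############s#srrrrrrrr..............
165 ..............########.#swwrrrrrrrrr..............
166 ..............########..swwwrrrrrrrr..............
167 ............ww########..swwwrrrrrrrr..............
168 ............Ww########..swwsrrrrrrrr..............
169 ...........sWw.#######..swwsrrrrrrrr..............
170 ............ww.#######..swwwwrrrrrrr..............
171 ............ww.#######..swwwwrrrrrrr..............
172 ............ww.#######..swwwsrrrrrrr..............
173 .............w.#######..swwwwrrrrrrr..............
174 ............sw.#######..swwwwrrrrrrr..............
175 ............sw.#######..swwwwrrrrrrr..............
176 ............sw.#######..swwwwrrrrrrr..............
177 ...........s.w.#######..swwwwrrrrrrr..............
178 .............w.#######..swwwwsrrrrrr..............
179 .............w.#######..swwwwsrrrrr........
[... 2369 characters left out ...]
03], [256, 215], [270, 216], [270, 208]]
0 0.015 ['hb-,hb+,bl-,bl+,bt+', [255, 198], [270, 199], [256, 211], [270, 213], [270, 204]]
0.05 0.007 ['hb-,hb+,bl-,bl+,bt+', [255, 201], [270, 202], [256, 215], [270, 216], [269, 207]]
0.05 0.015 ['hb-,hb+,bl-,bl+,bt+', [255, 198], [270, 199], [256, 212], [270, 212], [269, 204]]
0.1 0.007 ['hb-,hb+,bl-,bl+,bt+', [254, 202], [269, 202], [256, 215], [270, 215], [269, 207]]
0.1 0.015 ['hb-,hb+,bl-,bl+,bt+', [254, 198], [269, 199], [256, 212], [270, 212], [269, 204]]
0.15 0.007 ['hb-,hb+,bl-,bl+,bt+', [253, 202], [268, 202], [256, 216], [270, 215], [268, 207]]
0.15 0.015 ['hb-,hb+,bl-,bl+,bt+', [253, 199], [268, 198], [256, 212], [270, 212], [268, 203]]
```

The pixels show the block resting on the pocket's +x rim, about 9 mm too far in +x and not engaged. It also slid up in the grip by about 6 mm. I'll lift, shift back and go in deeper.

play_rows(steps=[0,0,-0.006,0,0,0,-0.012,0,0.005,-0.001,-0.012,0,0.0095,-0.001,-0.012,0,0.0095,-0.001,-0.006,0,0.0095,-0.001,0,0,0.0095,-0.001,0.004,0,0.0095,-0.001,0.004,0])

```text
time: 28.78
tool_pos: [0.5266, 0.2254, 0.0745]
tcp_rot: [-0.374, -3.118, 0.001]
wrist_force: [-0.0, -0.1, -0.3]
width: 0.255
grip_force: 32.1
```

```bash
python3 asc.py | sed -n '1p;4,48p'
```

```text
28.825 [-0.63185109 -0.28524902 -0.95880903] [0.52688265 0.22554528 0.07495765] [0.01342785 0.00841741 0.01163344]
164 .....##################rrrrrrrrrrrrr..............
165 .....##################rrrrrrrrrrrrr..............
166 ......#################rrrrrrrrrrrrr..............
167 ........s.##########swwsrrrrrrrrrrrr..............
168 .........s########..wwwwrrrrrrrrrrrr..............
169 ..........########..wwwwrrrrrrrrrrrr..............
170 ........Ww########..wwwsrrrrrrrrrrrr..............
171 ........Ww########..wwwwrrrrrrrrrrrr..............
172 .......sww########..wwwwrrrrrrrrrrrr..............
173 ........w.########..wwwwwrrrrrrrrrrr..............
174 ........w.########..swwwsrrrrrrrrrrr..............
175 ..........########..swwwsrrrrrrrrrrr..............
176 ........ww########..swwwwrrrrrrrrrrr..............
177 ........sw########..swwwsrrrrrrrrrrr..............
178 ........sw########..swwwsrrrrrrrrrrs..............
179 .........w########..swwwsrrrrrrrrrr...............
180 .........w########..swwwwsrrrsrrrrrr..............
181 ...........#######..swwwwsrrrrrrrrrs..........
[... 789 characters left out ...]
.swwwwwwwwwwwwww#####...................
197 ............ssssssssswss..........................
198 ..................................................
199 ..................................................
200 ................s.......swww......................
201 ..............sww#......wwwww.....................
202 .............swww.......wwwws.....................
203 ............swwwwws.ss.wwwwwwsss..................
204 ............sWwwwwwwwwwwwwwwwsssssrs##############
205 .........wrsswwwwWWWWwwwwwwwwsssssss.#############
206 ........srssswwWWWWWWWWWWWwswsssssss##########.###
207 .......swsssswwWWWWWWWWWWWWws#ssssss##############
208 ......swwswwswwWWWWWWWWWWWww#ssssssssssssss#######
```

play_rows(steps=[0,0,0.002,0,0,0,0.004,0,0,0,0.006,0,0,0,0.006,0])

```text
time: 29.32
tool_pos: [0.5268, 0.2255, 0.0691]
tcp_rot: [-0.374, -3.119, 0.0]
wrist_force: [-0.0, 0.7, -1.9]
width: 0.25
grip_force: 32.1
```

play_rows(steps=[-0.002,0,0,0,-0.004,0,0,0,-0.005,0,0,0,-0.005,0,0,0])

```text
time: 29.82
tool_pos: [0.531, 0.2246, 0.0692]
tcp_rot: [-0.375, -3.117, 0.0]
wrist_force: [-3.9, 2.2, 2.2]
width: 0.254
grip_force: 32.5
```

play_rows(steps=[-0.002,0,0,0,-0.004,0,0,0,-0.006,0,0,0,-0.0065,0,0,0,-0.0065,0,0,0])

```text
time: 30.45
tool_pos: [0.5368, 0.2231, 0.0691]
tcp_rot: [-0.374, -3.116, 0.0]
wrist_force: [-5.9, 2.2, 3.2]
width: 0.255
grip_force: 32.6
```

```bash
python3 asc.py | sed -n '1p;8,44p'
```

```text
30.5 [-5.1762309   1.37435039  2.38794737] [0.53678076 0.22308975 0.06907889] [ 0.38559021  1.21299023 -0.05457984]
168 ..........##################rrrrrrrr..............
169 ..........##################rrrrrrrr..............
170 ............ss.##########swwrrrrrrrr..............
171 .............s.########..wwwwrrrrrrr..............
172 .............ww########..wwwwrrrrrrr..............
173 .............Ww########..wwwsrrrrrrr..............
174 .............ww########..wwwsrrrrrrr..............
175 .............w.########..wwwsrrrrrrr..............
176 ............sww########..wwwsrrrrrrr..............
177 ...........s.ww########..wwwsrrrrrrr..............
178 ............sww########..wwwsrrrrrrr..............
179 ............sw.########..wwwsrrrrrr.s.............
180 .............ww########..wwwssrrrrrr..............
181 .............ww########..wwwsrrrrrrr..............
182 .............w.########..wwwsrrrrrs...............
183 .............w.########..wwwsss...................
184 .............ww.#######..wwwss....................
185 .............ww.........swwwss..r............
[... 350 characters left out ...]
....wwwwwwwwwwwwwwwsrrrrrr#.............
193 ..............wwwwwwwwwwwwwwwssrrrrr######........
194 ..............wwwwwwwwwwwwwwwwsss##########.......
195 ..............wwwwwwwwwwwwwwwss######...#.........
196 .............s..ww.wwwwwwwww.ss....#..............
197 ..............swwwwwwwwssssssw....................
198 ...............wwwwwwwwwwwwwws....................
199 ...............swwwwwwwwwwwww.....................
200 ...................#....sss.......................
201 ..................................................
202 .............swwss.s..............................
203 ............swrrswws......swwwws..................
204 ............ssssswww......swwwwsssrs..#####.......
```

Nearly upright now: the handle's left edge has a slope of about 0.04. I'll ease off the wall and lower to the floor.

play_rows(steps=[0.001,0,0,0,0.0015,0,0.001,0,0.002,0,0.002,0,0.002,0,0.003,0,0.002,0,0.003,0])

```text
time: 31.12
tool_pos: [0.5369, 0.2233, 0.0675]
tcp_rot: [0.374, 3.118, 0.0]
wrist_force: [-4.3, -0.5, 6.3]
width: 0.253
grip_force: 33.3
```

play_rows(steps=[0,0,0.001,0,0,0,0.001,0])

```text
time: 31.38
tool_pos: [0.5375, 0.2233, 0.0674]
tcp_rot: [0.374, 3.117, 0.0]
wrist_force: [-5.2, -1.2, 9.6]
width: 0.252
grip_force: 33.8
```

play_rows(steps=[0,0,0.001,0,0,0,0.001,0])

```text
time: 31.62
tool_pos: [0.5381, 0.2234, 0.0673]
tcp_rot: [0.373, 3.116, 0.001]
wrist_force: [-5.2, -2.1, 14.0]
width: 0.255
grip_force: 34.4
```

play_rows(steps=[0.001,0,-0.001,0,0.002,0,-0.002,0,0.002,0,-0.002,0])

```text
time: 32.0
tool_pos: [0.5363, 0.2239, 0.0674]
tcp_rot: [0.373, 3.115, 0.001]
wrist_force: [2.4, -2.1, 4.1]
width: 0.251
grip_force: 33.0
```

play_rows(steps=[0,0,0,0,0,0,0,0,0,0,0,0,0,0,0,0,0,0,0,0], jaw=110)

```text
time: 32.62
tool_pos: [0.5342, 0.2239, 0.0662]
tcp_rot: [-0.374, -3.119, 0.0]
wrist_force: [0.3, 0.8, 0.1]
width: 0.568
grip_force: 0.0
```

```bash
python3 asc.py | sed -n '1p;4,60p'
```

```text
32.675 [-1.50078724  0.70329004 -0.14949623] [0.53423801 0.22386752 0.06625573] [-0.02372218  0.00042939  0.00781622]
164 ......s#######..############rrrrrrrr..............
165 .......#######..############rrrrrrrr..............
166 .......#######..############rrrrrrrr..............
167 .......#####################rrrrrrrr..............
168 .......#####################rrrrrrrr..............
169 .......#####################rrrrrrrr..............
170 ........###############ss###rrrrrrrr..............
171 ........##############wwwwwwwrrrrrrr..............
172 ........ss..##########wwwwwwwwwrrrrr..............
173 ............########..wwwwwwwwwrrrrr..............
174 ............########..wwwwwwwwsrrrrr..............
175 ............########..wwwwwwwwsrrrrr..............
176 ............########..swwwwwwwsrrrrr..............
177 ..........s.########..swwwwwwwsrrrrr..............
178 ............########..swwwwwwwsrrrrr..............
179 ............########..swwwwwwwsrrrr...............
180 ............########..swwwwwwwsrrrrr..............
181 ............########..swwwwwwwsrrrrr.......
[... 1452 characters left out ...]
sssswWWWWWWWWWWWwwwssssssssssssss#######
209 ......swsssssswwwwwwwWWWWwwwwsssssssssssssss######
210 .....swwssssssswwwwwwwwwwwwsssssssssssssssss#####.
211 ....swwwssssssswwwwwwwwwwwwwssssssssssssssss######
212 ...sssssssssssswwwwwwwwwwwwssssssssssssssss#######
213 ...sssssssssssswwwwwwwwwwwwsssssssssssssss########
214 ..ssssssssssssswwwwwwwwwwwwsssssssssssssss########
215 ##ssssssssssssswwwwwwwwwwwwssssssssssssss#########
216 #sssssssssssssswwwwwwwwwwwwssssssssssssss#########
217 ssssssssssssssswwwwwwwwwwwwsssssssssssss##########
218 ssssssssssssssswwwwwwwwwwwwwsssssssssss###########
219 ssssssssssssssswwwwwwwwwwwwssssssssssss##.########
220 #sssssssssssssswwwwwwwwwwwwwssssssssss#.#########.
```

The stamp stands upright on its own. I'll retreat straight up and compare with the first pictures.

play_rows(steps=[0,0,-0.01,0,0,0,-0.04,0,0,0,-0.09,0,0,0,-0.14,0,0,0,-0.17,0,-0.02,0.05,-0.17,0,-0.02,0.1,-0.17,0,-0.02,0.13,-0.17,0,-0.02,0.13,-0.17,0])

```text
time: 33.8
tool_pos: [0.5846, 0.3475, 0.2367]
tcp_rot: [0.37, 3.119, 0.001]
wrist_force: [-0.6, -1.2, 0.4]
width: 0.569
grip_force: 0.0
```

```bash
python3 asc.py | sed -n '1p;2,46p'; python3 - <<'E'
from workcell import bot
import cv2,numpy as np
d=bot.read_camera("side")["pixels"].astype(int)
a=cv2.imread("pics/side0.png").astype(int)
df=(abs(a-d).sum(2)>110).astype(np.uint8)
n,l,st,c=cv2.connectedComponentsWithStats(df)
print([s[:5].tolist() for s in st[1:] if s[4]>25])
E
```

```text
33.85 [ 0.09549008 -0.94644183 -0.95309038] [0.58438473 0.34609406 0.2365699 ] [-0.04867921  0.00968945 -0.04940628]
162 ....................rrrrrrrrrrrrrrrr..............
163 ....................rrrrrrrrrrrrrrrr..............
164 ....................rrrrrrrrrrrrrrrr..............
165 ....................rrrrrrrrrrrrrrrr..............
166 ....................rrrrrrrrrrrrrrrr..............
167 ....................rrrrrrrrrrrrrrrr..............
168 ....................rrrrrrrrrrrrrrrr..............
169 .....................rrrrrrrrrrrrrrr..............
170 .................ww.rrrrrrrrrrrrrrrr..............
171 ...............swwwwwwwwwwwwwrrrrrrr..............
172 ...............wwwwwwwwwwwwwwwsrrrrr..............
173 ..............wwwwwwwwwwwwwwwwrrrrrr..............
174 ..............wwwwwwwwwwwwwwwwrrrrrr..............
175 ..............wwwwwwwwwwwwwwwsrrrrrr..............
176 ..............wwwwwwwwwwwwwwwsrrrrrr..............
177 ..............wwwwwwwwwwwwwwwsrrrrrr..............
178 ..............wwwwwwwwwwwwwwwsrrrrrr..............
179 ..............wwwwwwwwwwwwwwwsrrrrr.........
[... 1169 characters left out ...]
...........######.....sss########..............
202 ..........###ssssss.......############............
203 .........####ssssww.......ssss####s####...........
204 .........###sssswwwws.....wwwwssssrs####..........
205 .........sssssssWWWWWww.sswwwwwsssss######........
206 ...#####sssssssWWWWWWWWWWWwwwwssssss########......
[[107, 0, 11, 7, 34], [118, 0, 26, 70, 657], [267, 0, 36, 31, 579], [109, 11, 16, 62, 627], [269, 26, 30, 10, 126], [272, 35, 25, 18, 340], [273, 68, 12, 26, 172], [288, 68, 7, 7, 27], [287, 82, 5, 9, 44], [180, 151, 22, 22, 141], [315, 156, 31, 10, 34], [256, 170, 15, 5, 53], [268, 184, 67, 37, 920], [136, 206, 120, 60, 2230], [27, 238, 47, 12, 267], [34, 258, 22, 28, 287]]
```

```bash
python3 -c "
from workcell import bot
print(bot.finish_job())"
```

```text
the job is handed in; nothing more can be done
None
```

I stamped the slip and handed the job in at about 34 s. The push was about 11 N inside the frame, held about 1.3 s and lifted straight off; the stamp stands upright in its stand again, and I saw nothing else moved. No ink shows in the pictures, and I checked flatness only by estimating the tilt before pressing, about 0.25–0.265 rad against 0.25.

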